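# Pry open a hinged wine case with a flat knife

## Robot

A 6-joint arm with a two-finger parallel gripper is mounted at the origin on the work surface. World frame = base frame: x ahead of the robot, y to its left, z up, the work surface at z = 0. Lengths are in m, angles in degrees, forces in N, time in s.
With the tool pointing down it reaches from about 0.4 to 0.825 m from the base axis. Payload 7 kg.
Tool frame: the origin (TCP) lies on the centre line of the jaws, within the pads' length; the fingertips stand 14 mm ahead of it and the grasp point (between the pads) lies 5 mm behind it; z points along the fingers, x is the direction in which the jaws open and shut, and the axes are right-handed (so a half turn about z gives the same grasp; the last joint's range is limited). The gripper opens to 88 mm and grips with 3 to 60 N. Pads are 19 mm wide; open, the fingers measure 130 mm over their backs; the gripper's body (78 mm by 193 mm) begins 47 mm behind the grasp point.
Start: joints at [82.111, 20.546, 0.682, 0, -70.136, -16.507], TCP at [0.279, 0.615, 0.241] pointing down, gripper open.
Joint ranges: [-176.03, 176.03], [-82.01, 121.73], [-58.28, 71.71], [-173.87, 95.51], [-174.79, -0.11], [-173.66, 173.66]. Speed limits (degrees/s): [136.94, 136.94, 172.46, 180, 180, 180].

## Interface

Orientations are given as [roll, pitch, yaw] about the fixed x, y, z axes, in that order (R = Rz(yaw) Ry(pitch) Rx(roll)).
In Python, from plant import * gives the robot as it stands.
- The arm moves only by the shell command python3 -m handwheel 'ROWS' [OPENING]. ROWS is JSON, a list of rows, each a list of 2 entries, a list of its own where there are three numbers: the shift along the tool's x, y, z each as a share of 0.2 m, from -1 to 1, then the turn, a rotation vector about the tool's x, y, z each as a share of 360 degrees, from -1 to 1. In form: [[[tx, ty, tz], [ax, ay, az]], ...]. A call has 1 to 5 rows; each row is the pose to reach, as a shift and turn from the pose commanded when the call began, along the tool's axes at that moment, turning the shorter way round; what a row does not reach only later rows make up. A row lasts 1/12 s, in which the tool goes at most 41.7 mm and 7.16 degrees, less where a joint would pass 70% of its speed; a pose out of reach is approached as far as the arm can. A call with a number of a shift or a turn outside -1 to 1 is refused whole. A call with a gripper value outside its range is refused whole. OPENING is the closure, from -1 (fully open) to 1 (shut), set as the call begins (- or left out, the last holds). The fingers move at their own pace and stop on an object; the grip force is fixed at half the most. Time passes only in rows, so rows that repeat a pose let the fingers close. It gives the time, the measured TCP pose, the force and the opening at its end, in the units of the state.
- get_obs(): the state, without advancing time (a new reading comes with each control period).
- snapshot(name): name is "scene" or "side" or "wrist"; returns a dict with "color" (420x560x3 uint8, red, green, blue), "z_map" (420x560 float32, m along the optical axis (not along the pixel's ray), 0 where there is no reading), "intrinsics" (3x3 intrinsics, pixels), "rvec" (rotation vector, rad) and "tvec" (3), from world to camera coordinates, as OpenCV has them. Camera axes: x right, y down, z forward; pixel columns grow to the right and rows downward; lengths in m; the calibration is good to about 2 mm. A picture is of the moment at which its call begins.
- close_job(): hands the job in, once; it reports no verdict.
The state is a dict: "clock": time; "joint_pos": joint angles; "qvel": joint speeds; "tau": joint torques, N m; "tool_pos": TCP position; "orientation": TCP orientation; "force": force on the tool from outside, world axes, zero at the start; "moment": the same for the moment, N m; "opening": finger opening in m.
Only numpy, scipy, OpenCV 4.12 (cv2) and the standard library are available. Lean on these libraries where they do the work, as an engineer would, in place of code of your own. Each camera call takes 0.05 s, during which the arm holds its last target. There are 200 camera calls.

## Task

Pick up the steel-bladed opening knife by its handle, slip the blade into the notch in the front of the little pine wine case and lever the lid free of its catch; nothing but the knife may touch the lid until it has sprung free. Swing the lid up and right back, past upright, so that it stands open by itself, then lay the knife down flat on the bench without dropping it. Leave the spoon, brush, jars, tin, bowl and mug where they are.

Things in the scene. Friction and masses are not known exactly. Their poses are not given: they have to be found in the camera images.
- case: pine case for a half bottle, fixed to the bench: 104 mm deep (x), 280 mm long (y), 96 mm high with its lid shut. Origin: centre of its underside; x points from the front wall (x = -52 mm, robot's side) to the rear, z up. Walls 8 mm thick, their tops at 87 mm; the lid lies on them, flush all round, no handle. A bottle lies inside along y on the centre line, its top 75 mm above the bench
- notch (a point): notch for the blade, in the middle of the front wall's top edge: 64 mm long (y), 10 mm high (77 to 87 mm above the bench, the lid closes it above), right through the 8 mm wall; its lower edge is the blade's fulcrum. The point is its centre on the front face, 82 mm above the bench; axes as the case's, blade goes in along +x. A brass strip on the lid's top, as long as the notch, marks it
- lid_hinge (a point): middle of the lid's hinge line, which runs along the case's y on the top of its rear face: 87 mm above the bench, 104 mm behind the front face. The point turns with the lid; with the lid shut its axes are the case's
- lid_front (a point): middle of the lower front edge of the lid, 104 mm from the hinge line; turns with the lid
- lid (a joint): lid angle in rad: 0 shut, 1.57 upright, 1.80 on its stop. Pine lid 104 x 280 x 9 mm, about 140 g. A sprung ball catch holds it shut: about 9 N upwards at the front edge frees it; it gives way at about 0.07 rad (7 mm at the front edge) and springs to about 0.12 rad. The hinge is stiff (0.12 N m): beyond that the lid stays at any angle where it is left
- knife: opening knife, 200 mm, 150 g, lying flat right or left of the case (a wooden spoon lies on the other side): dark wooden handle 95 x 24 x 22 mm (long, wide, thick) with brass ends, stiff flat steel blade 105 x 26 x 2.5 mm from the handle's middle height. Origin: underside of the handle's middle; x along the blade to the tip, z up. Balance point about 31 mm from the origin towards the tip
- knife_grip (a point): centre of the handle, 11 mm above the knife's underside
- knife_tip (a point): middle of the blade's tip edge, 152.5 mm ahead of the handle's centre, 11 mm above the knife's underside
- spoon: bystander: wooden spoon 200 mm long, lying flat. Origin: its underside; x towards the bowl of the spoon
- jam: bystander: amber glass jar with red cap, 68 mm diameter, 95 mm high; origin under its centre
- olives: bystander: green glass jar with steel cap, 62 mm diameter, 105 mm high; origin under its centre
- tin: bystander: food tin with blue label, 72 mm diameter, 85 mm high; origin under its centre
- bowl: bystander: blue bowl of almonds, 124 mm diameter at the rim, 45 mm high; origin under its centre
- mug: bystander: white mug, 76 mm diameter, 85 mm high, handle towards its +y; origin under its centre
- brush: bystander: small wooden brush 170 mm long, lying flat; origin: its underside

How it is judged:
By the outcome, as a careful person would: the job done as asked, in the order asked, and still so for the second after the job is handed in, with the robot touching nothing.
It also fails if it takes over 64 s, if anything falls off the work surface, if the arm or the gripper's body presses on something with over 40 N, if the wrist force passes 120 N, or if a joint passes its speed limit or range.

## Working session

There is one attempt and no reset: what is moved stays moved. The work goes in short steps, Python scripts to look and compute and a shell command to move; the robot and the scene stay as the last step left them, time stands still between calls to the robot, and variables do not carry over. Pictures are saved under pics/ and viewed, about 8 in all and at most 12, crops included, and the job is handed in when it is done.

```bash
ls; mkdir -p pics
python3 - <<'E'
from plant import *
import cv2,numpy as np
o=get_obs();print({k:np.round(v,3) for k,v in o.items()})
for n in ["scene","side"]:
    s=snapshot(n);cv2.imwrite(f"pics/{n}0.png",s["color"][:,:,::-1]);np.savez(f"{n}0.npz",**s)
E
```

```text
pics
{'clock': np.float64(0.0), 'joint_pos': array([ 8.2106e+01,  2.0591e+01,  6.3400e-01, -2.0000e-02, -7.0137e+01,
       -1.6506e+01]), 'qvel': array([ 0.018, -0.   , -0.025, -0.007, -0.023,  0.07 ]), 'tau': array([-1.0000e-03, -5.8272e+01,  2.9306e+01,  6.9970e+00,  7.0000e-03,
       -0.0000e+00]), 'tool_pos': array([0.279, 0.614, 0.24 ]), 'orientation': array([-1.79991e+02, -9.50000e-02, -1.14406e+02]), 'force': array([ 0.296,  0.034, -0.83 ]), 'moment': array([-0.015, -0.037, -0.001]), 'opening': np.float64(0.088)}
```

View pics/scene0.png

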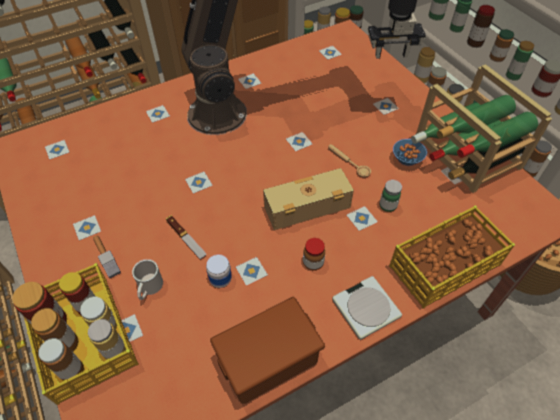

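View pics/side0.png

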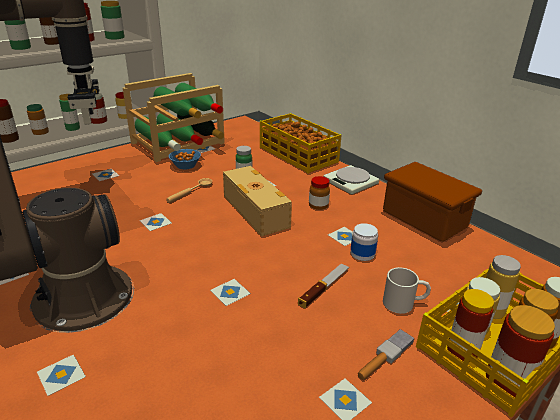

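The scene view shows the knife with its handle near (177,226) and tip near (204,256). The case lid is around (308,190), the spoon is on the far side at (350,160), and the tin at (219,270) is near the blade. Next I'll measure these.

```bash
cat > h.py <<'E'
import numpy as np,cv2
from scipy.spatial.transform import Rotation as R
def cloud(s):
    K=s["intrinsics"];z=s["z_map"];v,u=np.mgrid[:z.shape[0],:z.shape[1]]
    p=np.stack([(u-K[0,2])*z/K[0,0],(v-K[1,2])*z/K[1,1],z],-1)
    p=(p-np.asarray(s["tvec"]).ravel())@cv2.Rodrigues(np.asarray(s["rvec"],float))[0]
    p[z<=0]=np.nan
    return p
def proj(s,P):
    return cv2.projectPoints(np.atleast_2d(P).astype(float),np.asarray(s["rvec"],float),np.asarray(s["tvec"],float),s["intrinsics"],None)[0][:,0]
def rect(xy):
    c,wh,a=cv2.minAreaRect(xy.astype(np.float32)*1000);return np.round(c,1),np.round(wh,1),round(a,2)
E
python3 - <<'E'
from h import *
for n in ["scene","side"]:
    s=np.load(n+"0.npz");P=cloud(s);C=s["color"].astype(int)
    def at(u,v):return np.round(P[v,u],3)
    if n=="scene":
        print("case",at(308,190),"knife h",at(177,226),"tip",at(203,255),"tin",at(219,264),"mug",at(147,270),"olive",at(392,186),"jam",at(315,245),"brush",at(105,255),"spoon",at(345,158), "bowl",at(408,152))
        c=P[190,308];k=P[238,186]
    x,y,z=P[...,0],P[...,1],P[...,2]
    m=(np.hypot(x-c[0],y-c[1])<.2)&(abs(z-.096)<.006)
    l,cc=cv2.connectedComponents(m.astype(np.uint8));i=cc if 0 else np.argmax(np.bincount(cc[m]))
    print(n,"lid",rect(P[cc==i][:,:2]),np.median(z[cc==i]))
    m=(np.hypot(x-k[0],y-k[1])<.15)&(z>.006)&(z<.035)
    l,cc=cv2.connectedComponents(m.astype(np.uint8));i=np.argmax(np.bincount(cc[m]))
    q=P[cc==i];print(n,"knife",rect(q[:,:2]),len(q))
    h=q[q[:,2]>.0165];print(" handle",rect(h[:,:2]),h.mean(0),np.percentile(h[:,2],[5,95]))
    b=q[q[:,2]<.0165];print(" blade",b.mean(0))
    bench=(np.hypot(x-k[0],y-k[1])<.1)&(z<.004);print(" bench z",np.median(z[bench]))
E
```

```text
case [0.596 0.067 0.101] knife h [ 0.465 -0.354  0.027] tip [ 0.6   -0.322  0.01 ] tin [ 0.696 -0.302  0.079] mug [ 0.577 -0.498  0.029] olive [0.717 0.316 0.103] jam [ 0.786 -0.022  0.094] brush [ 0.452 -0.597  0.018] spoon [0.478 0.301 0.023] bowl [0.574 0.511 0.034]
scene lid (array([593.9,  69.7]), array([281.3, 116.7]), 80.49) 0.09533077775008511
scene knife (array([ 507.4, -345.2]), array([200.8,  28.2]), 11.4) 404
 handle (array([ 507.3, -344.9]), array([200.8,  23.8]), 12.0) [ 0.46045069 -0.35572223  0.0207881 ] [0.01706002 0.02513212]
 blade [ 0.53976827 -0.33906931  0.01133978]
 bench z -0.0015753919175429138
side lid (array([590.7,  71.6]), array([291.4, 109. ]), 80.82) 0.0953570665970901
side knife (array([ 505.7, -345.6]), array([203.9,  30.3]), 11.17) 580
 handle (array([ 496.3, -348.9]), array([182.4,  27. ]), 11.03) [ 0.4525925  -0.35881777  0.02102934] [0.01762344 0.02413826]
 blade [ 0.52549727 -0.34432988  0.01178974]
 bench z -0.00017530640833224239
```

```bash
cat >> h.py <<'E'
def rz(yaw,pitch_up=0):
    "tool holding the knife: knife x at world yaw, tip pitched up by pitch_up; tool x = knife +y"
    K=R.from_euler('ZY',[yaw,-pitch_up],degrees=True).as_matrix()
    return R.from_matrix(np.stack([K[:,1],K[:,0],-K[:,2]],1))
def go(p,Rt):
    from plant import get_obs
    o=get_obs();R0=R.from_euler('xyz',o["orientation"],degrees=True)
    d=R0.inv().apply(np.asarray(p)-o["tool_pos"]);t=np.degrees((R0.inv()*Rt).as_rotvec())
    print("t %.2f"%o["clock"],"pos",np.round(o["tool_pos"],4),"rpy",np.round(o["orientation"],1),"q",np.round(o["joint_pos"],0),"F",np.round(o["force"],1),"op",round(float(o["opening"]),4))
    print("dist %.1f mm turn %.1f"%(np.linalg.norm(d)*1e3,np.linalg.norm(t)),"row",np.round(d/.2,3).tolist(),np.round(t/360,4).tolist())
E
python3 - <<'E'
from h import *
for n in ["scene","side"]:
    s=np.load(n+"0.npz");P=cloud(s);x,y,z=P[...,0],P[...,1],P[...,2]
    m=(np.hypot(x-.593,y-.07)<.17)&(abs(z-.0955)<.005)
    q=P[m];q=q[:,:2]
    # resample on grid for uniform density
    g=np.unique(np.round(q/.005).astype(int),axis=0)*.005
    e=np.array([np.cos(np.radians(80.6)),np.sin(np.radians(80.6))]);f=np.array([e[1],-e[0]])
    for nm,a in(("long",e),("deep",f)):
        v=g@a;c=np.median(v);print(n,nm,np.percentile(q@a,[1,50,99]).round(4),v.mean().round(4))
    print(" PCA",np.degrees(np.arctan2(*np.linalg.svd(g-g.mean(0))[2][0][::-1])), "mean",g.mean(0))
E
python3 -c "
from h import *
go([.42,.42,.241],rz(11.3))"
```

```text
scene long [0.0282 0.1625 0.303 ] 0.1641
scene deep [0.5196 0.5749 0.6267] 0.5737
 PCA 80.66573135651768 mean [0.59276567 0.06819709]
side long [0.0244 0.1468 0.3036] 0.1585
side deep [0.5182 0.568  0.6219] 0.5694
 PCA 80.95678195556944 mean [0.58764211 0.06334737]
t 0.10 pos [0.2786 0.6143 0.2397] rpy [-1.800e+02 -1.000e-01 -1.144e+02] q [ 82.  21.   1.  -0. -70. -17.] F [-0.1  0.4 -0.1] op 0.0879
dist 240.3 mm turn 144.3 row [0.593, -1.045, -0.005] [-0.0003, -0.0001, 0.4008]
```

```bash
r='[[0.49,-0.86,0],[0,0,0.4]]'; python3 -m handwheel '[[[0.49,-0.86,0],[0,0,0.4]],[[0.49,-0.86,0],[0,0,0.4]],[[0.49,-0.86,0],[0,0,0.4]],[[0.49,-0.86,0],[0,0,0.4]],[[0.49,-0.86,0],[0,0,0.4]]]' -1
python3 -c "
from h import *
go([.47,.24,.241],rz(11.3))"
```

```text
clock: 0.52
tool_pos: [0.3959, 0.4517, 0.2403]
orientation: [-180.0, -0.0, -150.6]
force: [0.8, 0.5, 0.9]
opening: 0.0874
t 0.52 pos [0.3959 0.4517 0.2403] rpy [-180.    -0.  -150.6] q [ 67.  14.  -9.  -0. -67. -38.] F [0.8 0.5 0.9] op 0.0874
dist 224.3 mm turn 108.1 row [0.197, -1.104, -0.003] [-0.0002, -0.0, 0.3003]
```

```bash
python3 -m handwheel '[[[0.17,-0.95,0],[0,0,0.3]],[[0.17,-0.95,0],[0,0,0.3]],[[0.17,-0.95,0],[0,0,0.3]],[[0.17,-0.95,0],[0,0,0.3]],[[0.17,-0.95,0],[0,0,0.3]]]'
python3 -c "
from h import *
go([.50,.07,.241],rz(11.3))"
```

```text
clock: 0.93
tool_pos: [0.46, 0.2693, 0.2404]
orientation: [-180.0, -0.0, 173.6]
force: [0.1, 1.6, 0.2]
opening: 0.0875
t 0.93 pos [0.46   0.2693 0.2404] rpy [-180.    -0.   173.6] q [ 51.   7. -17.  -0. -66. -58.] F [0.1 1.6 0.2] op 0.0875
dist 203.2 mm turn 72.3 row [-0.31, -0.968, -0.002] [-0.0001, -0.0, 0.2007]
```

```bash
python3 -c "
from h import *
c=np.array([.5907,.0693]);f=np.array([np.cos(np.radians(-9.2)),np.sin(np.radians(-9.2))])
print('front',c-.052*f); k=np.array([np.cos(np.radians(11.3)),np.sin(np.radians(11.3))]);o=np.array([.5065,-.3454])-.0525*k;print('knife',o,'grip',o+.028*k)"
```

```text
front [0.53936891 0.07761382]
knife [ 0.45501773 -0.35568717] grip [ 0.48247494 -0.35020068]
```

```bash
python3 -m handwheel '[[[-0.31,-0.95,0],[0,0,0.2]],[[-0.31,-0.95,0],[0,0,0.2]],[[-0.31,-0.95,0],[0,0,0.2]],[[-0.31,-0.95,0],[0,0,0.2]],[[-0.31,-0.95,0],[0,0,0.2]]]'
python3 -c "
from h import *
go([.49,-.13,.241],rz(11.3))"
```

```text
clock: 1.35
tool_pos: [0.5013, 0.0746, 0.2405]
orientation: [-180.0, -0.0, 137.8]
force: [1.1, 1.2, -0.4]
opening: 0.0877
t 1.35 pos [0.5013 0.0746 0.2405] rpy [-180.    -0.   137.8] q [ 31.   5. -20.  -0. -65. -73.] F [ 1.1  1.2 -0.4] op 0.0877
dist 204.9 mm turn 36.5 row [-0.645, -0.796, -0.002] [-0.0, -0.0, 0.1014]
```

```bash
python3 -m handwheel '[[[-0.645,-0.79,0],[0,0,0.1014]],[[-0.645,-0.79,0],[0,0,0.1014]],[[-0.645,-0.79,0],[0,0,0.1014]],[[-0.645,-0.79,0],[0,0,0.1014]],[[-0.645,-0.79,0],[0,0,0.1014]]]'
python3 -c "
from h import *
go([.4825,-.3502,.15],rz(11.3))"
```

```text
clock: 1.77
tool_pos: [0.4916, -0.1288, 0.2405]
orientation: [-180.0, -0.0, 102.0]
force: [0.7, 1.3, 0.9]
opening: 0.0878
t 1.77 pos [ 0.4916 -0.1288  0.2405] rpy [-180.   -0.  102.] q [  7.   5. -20.  -0. -65. -85.] F [0.7 1.3 0.9] op 0.0878
dist 239.4 mm turn 0.7 row [-1.074, -0.274, 0.453] [-0.0, -0.0, 0.0019]
```

```bash
python3 -m handwheel '[[[-0.95,-0.24,0.1],[0,0,0.002]],[[-0.95,-0.24,0.1],[0,0,0.002]],[[-0.95,-0.24,0.1],[0,0,0.002]],[[-0.95,-0.24,0.1],[0,0,0.002]],[[-0.95,-0.24,0.1],[0,0,0.002]]]'
python3 - <<'E'
from h import *
from plant import *
s=snapshot("wrist");C=s["color"].copy();P=cloud(s)
g=np.array([.48247,-.3502,.02]);tip=np.array([.6045,-.3258,.012]);b=np.array([.4084,-.365,.02])
uv=proj(s,[b,g,tip]).round().astype(int);print(uv.tolist())
for q in uv: cv2.drawMarker(C,tuple(int(i) for i in q),(0,255,255),0,12)
cv2.imwrite("pics/w1.png",C[:,:,::-1])
x,y,z=P[...,0],P[...,1],P[...,2]
m=(np.hypot(x-.5,y+.345)<.13)&(z>.006)&(z<.03)
l,cc=cv2.connectedComponents(m.astype(np.uint8));i=np.argmax(np.bincount(cc[m]));q=P[cc==i];print(rect(q[:,:2]),len(q))
h=q[q[:,2]>.017];print("handle",rect(h[:,:2]),np.median(h[:,2]))
go([.4825,-.3502,.11],rz(11.3))
E
```

```text
clock: 2.18
tool_pos: [0.4852, -0.3253, 0.2197]
orientation: [-179.9, -0.0, 101.6]
force: [1.3, 0.1, -1.0]
opening: 0.0877
[[252, 111], [254, 182], [256, 278]]
(array([ 504.9, -343.2]), array([198.9,  26. ]), 11.88) 3614
handle (array([ 453. , -353.8]), array([93. , 23.8]), 11.47) 0.020585225446641958
t 2.23 pos [ 0.4849 -0.3284  0.2187] rpy [-179.8   -0.   101.5] q [-15.  13. -13.   0. -64. -64.] F [ 1.8 -2.4  1.6] op 0.0878
dist 110.9 mm turn 0.3 row [-0.104, -0.032, 0.544] [-0.0004, -0.0, 0.0006]
```

View pics/w1.png

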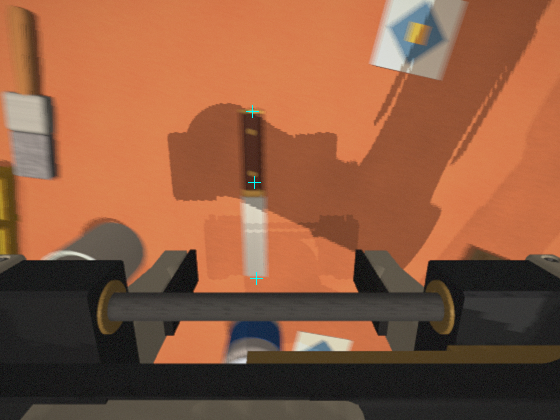

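```bash
python3 -m handwheel '[[[-0.09,-0.04,0.3],[0,0,0.0003]],[[-0.09,-0.04,0.5],[0,0,0.0003]],[[-0.09,-0.04,0.7],[0,0,0.0003]],[[-0.09,-0.04,0.8],[0,0,0.0003]],[[-0.09,-0.04,0.8],[0,0,0.0003]]]'
python3 -c "
from h import *
go([.4804,-.3482,.018],rz(11.5))"
```

```text
clock: 2.65
tool_pos: [0.4767, -0.3398, 0.053]
orientation: [-179.4, -0.4, 101.4]
force: [-1.8, 0.4, -1.1]
opening: 0.0876
t 2.65 pos [ 0.4767 -0.3398  0.053 ] rpy [-179.4   -0.4  101.4] q [-16.  23. -23.  -0. -45. -62.] F [-1.8  0.4 -1.1] op 0.0876
dist 36.1 mm turn 0.7 row [-0.046, 0.012, 0.174] [-0.0017, -0.0012, -0.0003]
```

```bash
python3 -m handwheel '[[[0,0,0],[0,0,0]],[[0,0,0],[0,0,0]],[[0,0,0],[0,0,0]]]'
python3 -c "
from h import *
go([.4804,-.3482,.018],rz(11.5))"
```

```text
clock: 2.9
tool_pos: [0.4839, -0.3422, 0.0634]
orientation: [179.8, 0.1, 101.6]
force: [0.3, -0.6, 1.1]
opening: 0.0874
t 2.90 pos [ 0.4839 -0.3422  0.0634] rpy [1.798e+02 1.000e-01 1.016e+02] q [-16.  23. -22.   0. -45. -62.] F [ 0.3 -0.6  1.1] op 0.0874
dist 45.9 mm turn 0.3 row [-0.025, -0.024, 0.227] [0.0006, 0.0004, 0.0002]
```

```bash
python3 -m handwheel '[[[-0.02,-0.02,0.06],[0,0,0]],[[-0.025,-0.024,0.12],[0,0,0]],[[-0.025,-0.024,0.17],[0,0,0]],[[-0.025,-0.024,0.21],[0,0,0]],[[-0.025,-0.024,0.225],[0,0,0]]]'
python3 -m handwheel '[[[0,0,0],[0,0,0]],[[0,0,0],[0,0,0]],[[0,0,0],[0,0,0]]]'
python3 -c "
from h import *
go([.4804,-.3482,.018],rz(11.5))"
```

```text
clock: 3.32
tool_pos: [0.4785, -0.3475, 0.0156]
orientation: [180.0, 0.0, 101.5]
force: [-0.8, 0.4, -0.2]
opening: 0.0879
clock: 3.57
tool_pos: [0.4788, -0.3477, 0.0162]
orientation: [180.0, 0.0, 101.6]
force: [-0.6, 0.8, 0.8]
opening: 0.0881
t 3.57 pos [ 0.4788 -0.3477  0.0162] rpy [180.    0.  101.6] q [-17.  26. -24.   0. -39. -61.] F [-0.6  0.8  0.8] op 0.0881
dist 2.5 mm turn 0.1 row [-0.004, 0.007, -0.009] [0.0001, 0.0001, 0.0002]
```

Raise 2 mm and close.

```bash
python3 -m handwheel '[[[-0.003,0.005,-0.009],[0,0,0]],[[-0.003,0.005,-0.009],[0,0,0]],[[-0.003,0.005,-0.009],[0,0,0]],[[-0.003,0.005,-0.009],[0,0,0]],[[-0.003,0.005,-0.009],[0,0,0]]]' 1
python3 -m handwheel '[[[0,0,0],[0,0,0]],[[0,0,0],[0,0,0]],[[0,0,0],[0,0,0]],[[0,0,0],[0,0,0]],[[0,0,0],[0,0,0]]]'
python3 -m handwheel '[[[0,0,0],[0,0,0]],[[0,0,0],[0,0,0]],[[0,0,0],[0,0,0]],[[0,0,0],[0,0,0]],[[0,0,0],[0,0,0]]]'
```

```text
clock: 3.98
tool_pos: [0.4794, -0.348, 0.0175]
orientation: [180.0, 0.0, 101.5]
force: [0.0, -0.4, 0.2]
opening: 0.0597
clock: 4.4
tool_pos: [0.4793, -0.3479, 0.0173]
orientation: [-180.0, -0.0, 101.5]
force: [0.5, -0.2, 0.5]
opening: 0.0264
clock: 4.82
tool_pos: [0.4794, -0.348, 0.0174]
orientation: [180.0, 0.0, 101.5]
force: [0.5, -0.9, 0.5]
opening: 0.0244
```

```bash
python3 -m handwheel '[[[0,0,-0.03],[0,0,0]],[[0,0,-0.1],[0,0,0]],[[0,0,-0.25],[0,0,0]],[[0,0,-0.4],[0,0,0]],[[0,0,-0.5],[0,0,0]]]'
python3 -c "
from h import *
go([.46,-.15,.19],rz(-9.2))"
```

```text
clock: 5.23
tool_pos: [0.4798, -0.3483, 0.1202]
orientation: [179.9, 0.1, 101.6]
force: [0.8, 0.2, -1.9]
opening: 0.0237
t 5.23 pos [ 0.4798 -0.3483  0.1202] rpy [1.799e+02 1.000e-01 1.016e+02] q [-17.  19. -19.   0. -52. -61.] F [ 0.8  0.2 -1.9] op 0.0237
dist 211.1 mm turn 20.8 row [0.991, 0.102, -0.35] [0.0002, 0.0002, 0.0577]
```

```bash
python3 -m handwheel '[[[0.1,0.01,-0.15],[0,0,0.01]],[[0.25,0.03,-0.25],[0,0,0.02]],[[0.43,0.05,-0.35],[0,0,0.035]],[[0.62,0.06,-0.35],[0,0,0.05]],[[0.8,0.08,-0.35],[0,0,0.0577]]]'
python3 -c "
from h import *
go([.41,.0,.19],rz(-9.2))"
```

```text
clock: 5.65
tool_pos: [0.4627, -0.1866, 0.189]
orientation: [179.8, -0.0, 80.4]
force: [-0.1, 0.4, -2.4]
opening: 0.0238
t 5.65 pos [ 0.4627 -0.1866  0.189 ] rpy [179.8  -0.   80.4] q [   1.    6.  -25.   -0.  -58. -100.] F [-0.1  0.4 -2.4] op 0.0238
dist 193.9 mm turn 0.4 row [0.876, -0.415, -0.006] [0.0004, -0.0001, -0.0011]
```

```bash
python3 -m handwheel '[[[0.2,-0.1,0],[0,0,0]],[[0.4,-0.2,0],[0,0,0]],[[0.6,-0.3,0],[0,0,0]],[[0.78,-0.38,0],[0,0,-0.001]],[[0.87,-0.415,0],[0,0,-0.001]]]'
python3 -c "
from h import *
go([.395,.101,.15],rz(-9.2))"
```

```text
clock: 6.07
tool_pos: [0.4073, -0.0008, 0.1878]
orientation: [180.0, -0.1, 81.2]
force: [0.8, -1.2, -1.9]
opening: 0.0237
t 6.07 pos [ 0.4073 -0.0008  0.1878] rpy [ 1.80e+02 -1.00e-01  8.12e+01] q [  28.   -3.  -35.   -0.  -58. -127.] F [ 0.8 -1.2 -1.9] op 0.0237
dist 109.3 mm turn 0.4 row [0.493, -0.139, 0.19] [0.0001, -0.0002, 0.001]
```

```bash
python3 -m handwheel '[[[0.1,-0.03,0],[0,0,0]],[[0.25,-0.06,0],[0,0,0]],[[0.4,-0.1,0.05],[0,0,0]],[[0.47,-0.13,0.13],[0,0,0]],[[0.493,-0.139,0.18],[0,0,0.001]]]'
python3 -m handwheel '[[[0,0,0],[0,0,0]],[[0,0,0],[0,0,0]],[[0,0,0],[0,0,0]]]'
python3 - <<'E'
from h import *
from plant import *
go([.4007,.1000,.0884],rz(-9.2))
o=get_obs()
for n in ["wrist","side"]:
    s=snapshot(n);C=s["color"].copy();np.savez(n+"1.npz",**s);P=cloud(s);x,y,z=P[...,0],P[...,1],P[...,2]
    T=o["tool_pos"];R0=R.from_euler('xyz',o["orientation"],degrees=True)
    L=(P-T)@R0.as_matrix()   # tool coords: y ahead along knife, z down
    m=(abs(L[...,0])<.02)&(L[...,1]>.03)&(L[...,1]<.15)&(abs(L[...,2])<.03)
    print(n,m.sum(),"blade tool y max",np.percentile(L[m][:,1],99),"fit z vs y",np.polyfit(L[m][:,1],L[m][:,2],1),"mid x",np.median(L[m][:,0]), "x vs y",np.polyfit(L[m][:,1],L[m][:,0],1))
    a=np.radians(-9.2);f=np.array([np.cos(a),np.sin(a)]);e=np.array([-f[1],f[0]])
    d=(P[...,:2]-[.5394,.0776])@f;l=(P[...,:2]-[.5394,.0776])@e
    m=(abs(l)<.13)&(abs(d-.05)<.07)&(abs(z-.0955)<.006);print(" lid",m.sum(),np.percentile(d[m],[1,50,99]).round(4),np.percentile(l[m],[1,99]).round(4),"z",np.median(z[m]))
    m=(abs(l)<.1)&(abs(d)<.02)&(z>.02)&(z<.07);print(" front",m.sum(),np.median(d[m]) if m.sum() else 0, np.polyfit(l[m],d[m],1) if m.sum()>20 else 0)
    cv2.imwrite(f"pics/{n}1.png",C[:,:,::-1])
cv2.imwrite("pics/s1.png",cv2.resize(s["color"][110:310,150:400,::-1],None,fx=3,fy=3))
E
```

```text
clock: 6.48
tool_pos: [0.396, 0.1008, 0.1509]
orientation: [180.0, -0.1, 80.9]
force: [-0.2, -0.5, -2.6]
opening: 0.0236
clock: 6.73
tool_pos: [0.3971, 0.0985, 0.1521]
orientation: [180.0, -0.0, 80.8]
force: [0.0, -0.6, -1.2]
opening: 0.0234
t 6.73 pos [0.3971 0.0985 0.1521] rpy [180.   -0.   80.8] q [  42.   -0.  -38.    0.  -52. -141.] F [ 0.  -0.6 -1.2] op 0.0234
dist 63.8 mm turn 0.0 row [0.01, 0.017, 0.318] [0.0001, -0.0, -0.0001]
wrist 1287 blade tool y max 0.04946005672112273 fit z vs y [0.0083307  0.00602714] mid x -0.00016385065315569302 x vs y [-0.01006716  0.00036838]Traceback (most recent call last):
  File "<stdin>", line 13, in <module>
    return _quantile_unchecked(
        a, q, axis, out, overwrite_input, method, keepdims, weights)
    return _ureduce(a,
                    func=_quantile_ureduce_func,
    ...<5 lines>...
                    overwrite_input=overwrite_input,
                    method=method)
    r = func(a, **kwargs)
    result = _quantile(arr,
                       quantiles=q,
    ...<2 lines>...
                       out=out,
                       weights=wgt)
    slices_having_nans = np.isnan(arr[-1, ...])
                                  ~~~^^^^^^^^^
IndexError: index -1 is out of bounds for axis 0 with size 0
```

Run:
```python
from h import *
from plant import *
o=get_obs();T=o["tool_pos"];R0=R.from_euler('xyz',o["orientation"],degrees=True)
for n in ["side","scene"]:
    s=snapshot(n);C=s["color"].copy();P=cloud(s);z=P[...,2]
    L=(P-T)@R0.as_matrix()
    m=(abs(L[...,0])<.018)&(L[...,1]>.03)&(L[...,1]<.16)&(abs(L[...,2])<.02)
    print(n,m.sum())
    if m.sum()>10: print(np.percentile(L[m][:,1],[2,98]),np.polyfit(L[m][:,1],L[m][:,2],1),"med z",np.median(z[m]),"x",np.median(L[m][:,0]))
    a=np.radians(-9.2);f=np.array([np.cos(a),np.sin(a)]);e=np.array([-f[1],f[0]])
    d=(P[...,:2]-[.5394,.0776])@f;l=(P[...,:2]-[.5394,.0776])@e
    m=(abs(l)<.13)&(abs(d-.05)<.07)&(abs(z-.0955)<.006);print(" lid",m.sum(),np.percentile(d[m],[1,50,99]).round(4),"z",np.median(z[m]))
    m=(abs(l)<.1)&(abs(d)<.02)&(z>.02)&(z<.07);print(" front",m.sum(),np.median(d[m]) if m.sum() else 0)
    uv=proj(s,[T,[.5394,.0776,.082]]).round().astype(int);print(uv.tolist())
    cv2.imwrite(f"pics/{n}1.png",C[:,:,::-1])
    u,v=uv[1];cv2.imwrite(f"pics/{n}1c.png",cv2.resize(C[v-90:v+60,u-100:u+100,::-1],None,fx=4,fy=4,interpolation=2))
```

```text
side 148
[0.0331446 0.1255917] [-0.00267955  0.00601665] med z 0.14636505939247435 x -0.004654282292600238
 lid 1256 [-0.001   0.0507  0.1029] z 0.09533106619762925
 front 358 -6.357228861363903e-05
[[197, 183], [241, 193]]
scene 168
[0.0338856  0.12828036] [-0.00071412  0.00598961] med z 0.14620764021740823 x -0.002380867849143014
 lid 1942 [-0.0008  0.0551  0.1065] z 0.09519339946564506
 front 0 0
[[287, 138], [302, 181]]
```

View pics/side1c.png

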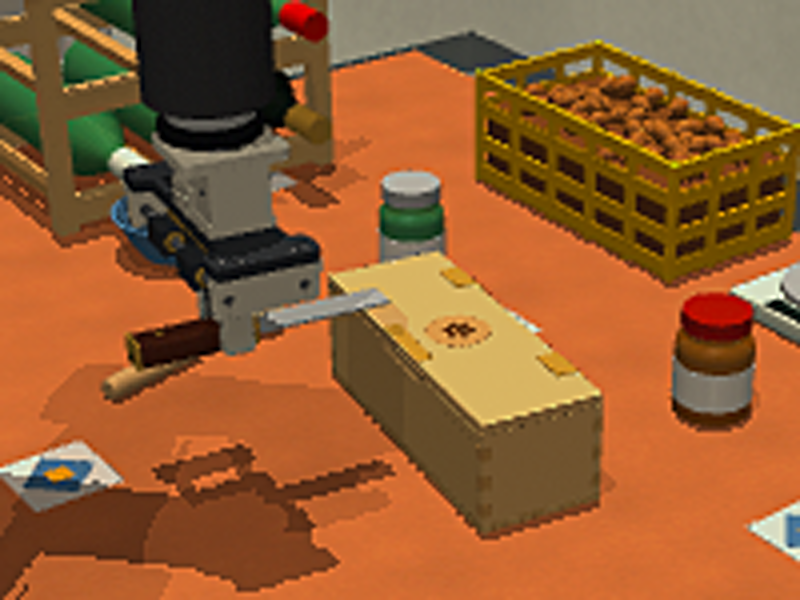

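The side view shows the knife gripped level and pointing at the notch, just above lid height. Now I'll lower it in front of the notch.

```bash
python3 -m handwheel '[[[0.005,0,0.08],[0,0,0]],[[0.01,0,0.16],[0,0,0]],[[0.01,0,0.24],[0,0,0]],[[0.01,0,0.29],[0,0,0]],[[0.01,0,0.318],[0,0,0]]]'
python3 -m handwheel '[[[0,0,0],[0,0,0]],[[0,0,0],[0,0,0]],[[0,0,0],[0,0,0]],[[0,0,0],[0,0,0]]]'
python3 - <<'E'
from h import *
a=np.radians(-9.2);f=np.array([np.cos(a),np.sin(a)])
p=np.array([.5394,.0776])-(.1255-.035)*f
go([*p,.0884],rz(-9.2))
E
```

```text
clock: 7.3
tool_pos: [0.3969, 0.1, 0.087]
orientation: [-180.0, 0.0, 80.7]
force: [-0.1, -0.0, -1.9]
opening: 0.0241
clock: 7.63
tool_pos: [0.3976, 0.1011, 0.0885]
orientation: [179.9, -0.1, 80.8]
force: [1.0, 0.4, -1.5]
opening: 0.0238
t 7.63 pos [0.3976 0.1011 0.0885] rpy [ 1.799e+02 -1.000e-01  8.080e+01] q [  42.    5.  -43.    0.  -42. -141.] F [ 1.   0.4 -1.5] op 0.0238
dist 53.2 mm turn 0.1 row [-0.002, 0.266, 0.001] [0.0002, -0.0002, -0.0001]
```

```bash
python3 -m handwheel '[[[0,0.04,0],[0,0,0]],[[0,0.08,0],[0,0,0]],[[0,0.115,0],[0,0,0]],[[0,0.14,0],[0,0,0]],[[0,0.15,0],[0,0,0]]]'
python3 -m handwheel '[[[0,0.03,0],[0,0,0]],[[0,0.06,0],[0,0,0]],[[0,0.09,0],[0,0,0]],[[0,0.11,0],[0,0,0]],[[0,0.115,0],[0,0,0]]]'
python3 - <<'E'
from h import *
from plant import *
a=np.radians(-9.2);f=np.array([np.cos(a),np.sin(a)])
F=np.array([*([.5394,.0776]),.077])
o=get_obs();print(o["moment"])
for th in (0,10,20,25):
    # knife frame point: blade underside at fulcrum; grip distance g along knife, TCP 6.4mm above blade centre
    g=.0905;t=np.radians(th);X=-g*np.cos(t)-(.0064+.0015)*np.sin(t);Z=-g*np.sin(t)+(.0064+.0015)*np.cos(t)
    p=F+np.array([*(f*X),Z]);print(th);go(p,rz(-9.2,th))
s=snapshot("side");C=s["color"];cv2.imwrite("pics/s2.png",cv2.resize(C[103:253,141:341,::-1],None,fx=4,fy=4,interpolation=2))
E
```

```text
clock: 8.05
tool_pos: [0.4279, 0.0959, 0.0877]
orientation: [180.0, 0.0, 80.7]
force: [-0.5, -0.3, -1.3]
opening: 0.0237
clock: 8.47
tool_pos: [0.4503, 0.0923, 0.0877]
orientation: [180.0, 0.0, 80.7]
force: [1.1, -0.3, -2.1]
opening: 0.024
[-0.03510267 -0.17948901  0.00377861]
0
t 8.47 pos [0.4503 0.0923 0.0877] rpy [180.    0.   80.7] q [  36.   10.  -37.    0.  -43. -136.] F [ 1.1 -0.3 -2.1] op 0.024
dist 2.8 mm turn 0.1 row [-0.001, -0.001, 0.014] [0.0, 0.0, -0.0001]
10
t 8.47 pos [0.4503 0.0923 0.0877] rpy [180.    0.   80.7] q [  36.   10.  -37.    0.  -43. -136.] F [ 1.1 -0.3 -2.1] op 0.024
dist 18.6 mm turn 10.0 row [-0.001, -0.001, 0.093] [-0.0278, 0.0, -0.0001]
20
t 8.47 pos [0.4503 0.0923 0.0877] rpy [180.    0.   80.7] q [  36.   10.  -37.    0.  -43. -136.] F [ 1.1 -0.3 -2.1] op 0.024
dist 34.3 mm turn 20.0 row [-0.001, 0.013, 0.171] [-0.0555, 0.0, -0.0001]
25
t 8.47 pos [0.4503 0.0923 0.0877] rpy [180.    0.   80.7] q [  36.   10.  -37.    0.  -43. -136.] F [ 1.1 -0.3 -2.1] op 0.024
dist 42.1 mm turn 25.0 row [-0.001, 0.025, 0.209] [-0.0694, 0.0, -0.0001]
```

View pics/s2.png

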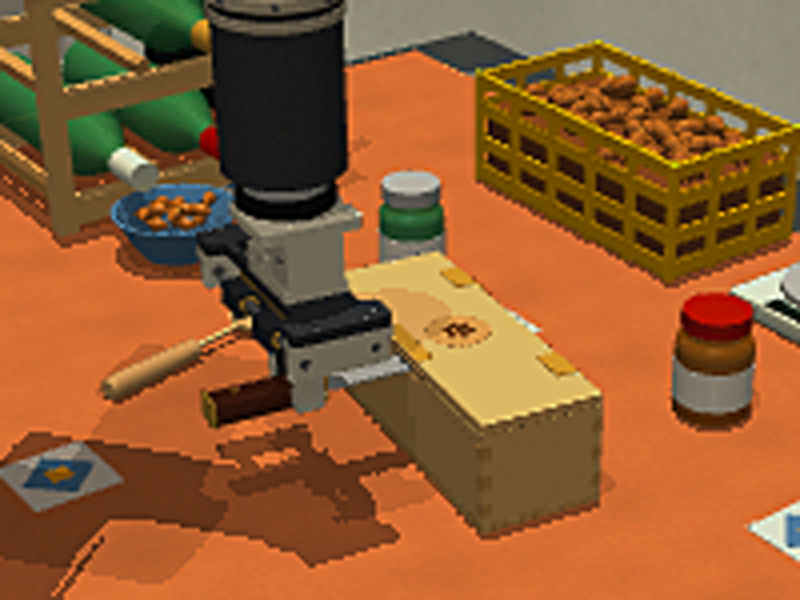

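The side view shows the blade entering the notch in front of the brass strip, with the lid shut. Now I'll lever it.

```bash
python3 -m handwheel '[[[0,-0.001,0.04],[-0.0111,0,0]],[[0,-0.001,0.075],[-0.0222,0,0]],[[0,0,0.11],[-0.0333,0,0]],[[0,0.006,0.141],[-0.0444,0,0]],[[0,0.013,0.171],[-0.0555,0,0]]]'
python3 - <<'E'
from h import *
F=np.array([.5394,.0776,.077]);a=np.radians(-9.2);f=np.array([np.cos(a),np.sin(a)])
for th in (20,27,30):
    g=.0905;t=np.radians(th);X=-g*np.cos(t)-.0079*np.sin(t);Z=-g*np.sin(t)+.0079*np.cos(t)
    print(th);go(F+np.array([*(f*X),Z]),rz(-9.2,th))
E
```

```text
clock: 8.93
tool_pos: [0.4786, 0.1026, 0.0898]
orientation: [163.6, 0.3, 81.4]
force: [0.6, 2.8, -3.6]
opening: 0.0239
20
t 8.93 pos [0.4786 0.1026 0.0898] rpy [163.6   0.3  81.4] q [  40.    5.  -58.   38.  -20. -174.] F [ 0.6  2.8 -3.6] op 0.0239
dist 46.0 mm turn 3.7 row [-0.073, -0.166, 0.141] [-0.0101, 0.0003, 0.002]
27
t 8.93 pos [0.4786 0.1026 0.0898] rpy [163.6   0.3  81.4] q [  40.    5.  -58.   38.  -20. -174.] F [ 0.6  2.8 -3.6] op 0.0239
dist 53.2 mm turn 10.7 row [-0.072, -0.164, 0.197] [-0.0296, 0.0002, 0.002]
30
t 8.93 pos [0.4786 0.1026 0.0898] rpy [163.6   0.3  81.4] q [  40.    5.  -58.   38.  -20. -174.] F [ 0.6  2.8 -3.6] op 0.0239
dist 56.5 mm turn 13.7 row [-0.072, -0.161, 0.22] [-0.0379, 0.0001, 0.002]
```

```bash
cat > look.py <<'E'
from h import *
from plant import *
import sys
def lid(n,P):
    a=np.radians(-9.2);f=np.array([np.cos(a),np.sin(a)]);e=np.array([-f[1],f[0]])
    q=P.reshape(-1,3);d=(q[:,:2]-[.5394,.0776])@f;l=(q[:,:2]-[.5394,.0776])@e
    m=(abs(l)<.13)&(abs(l)>.05)&(d>-.02)&(d<.15)&(q[:,2]>.09)&(q[:,2]<.22)
    if m.sum()>30:
        k=np.polyfit(d[m],q[m,2],1);print(n,"lid pts",m.sum(),"slope",k.round(3),"d",np.percentile(d[m],[1,99]).round(3),"z",np.percentile(q[m,2],[1,99]).round(3))
def blade(n,P):
    o=get_obs();T=o["tool_pos"];L=(P-T)@R.from_euler('xyz',o["orientation"],degrees=True).as_matrix()
    for nm,a,b in(("blade",.03,.15),("handle",-.08,-.02)):
        m=(abs(L[...,0])<.013)&(L[...,1]>a)&(L[...,1]<b)&(abs(L[...,2])<.02)
        if m.sum()>10: print(n,nm,m.sum(),np.percentile(L[m][:,1],[2,98]).round(3),np.polyfit(L[m][:,1],L[m][:,2],1).round(4))
if __name__=="__main__":
    for n in ["scene","side"]:
        s=snapshot(n);P=cloud(s);lid(n,P);blade(n,P)
        C=s["color"];b=(103,253,141,341) if n=="side" else (90,240,210,410)
        cv2.imwrite(f"pics/{n}_{sys.argv[1]}.png",cv2.resize(C[b[0]:b[1],b[2]:b[3],::-1],None,fx=4,fy=4,interpolation=2))
E
python3 look.py 3
```

```text
scene lid pts 1193 slope [0.01  0.095] d [-0.     0.109] z [0.09  0.102]
scene blade 64 [0.032 0.094] [0.0096 0.0162]
side lid pts 718 slope [0.005 0.095] d [-0.001  0.103] z [0.091 0.099]
side blade 64 [0.032 0.09 ] [0.0226 0.015 ]
side handle 115 [-0.071 -0.022] [ 0.1062 -0.0051]
```

View pics/side_3.png

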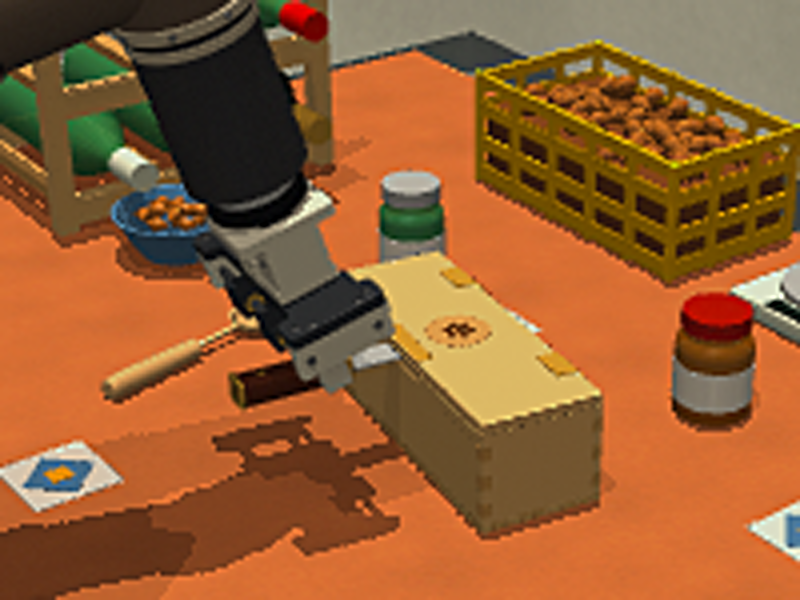

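The side view shows the lid still shut. The arm reached its joint 3 and joint 6 limits, and the handle pivoted in the pads instead. I'll bring the tool back to vertical and lever by lowering it, letting the handle pivot.

```bash
python3 -c "
from h import *
go([.4649,.0897,.092],rz(-9.2))"
```

```text
t 9.03 pos [0.477  0.0984 0.0898] rpy [163.8   0.3  80.8] q [  40.    5.  -58.   38.  -21. -174.] F [-0.6 -0.7 -2.3] op 0.024
dist 15.0 mm turn 16.2 row [-0.053, -0.048, -0.025] [0.0451, 0.0008, 0.0001]
```

```bash
python3 -m handwheel '[[[-0.01,-0.01,-0.005],[0.009,0,0]],[[-0.02,-0.02,-0.01],[0.018,0,0]],[[-0.03,-0.03,-0.015],[0.027,0,0]],[[-0.04,-0.04,-0.02],[0.036,0,0]],[[-0.05,-0.048,-0.025],[0.0451,0,0]]]'
python3 -m handwheel '[[[0,0,0],[0,0,0]],[[0,0,0],[0,0,0]]]'
python3 -c "
from h import *
go([.4649,.0897,.092],rz(-9.2))"
python3 look.py 4
```

```text
clock: 9.45
tool_pos: [0.4639, 0.0922, 0.091]
orientation: [-179.6, 0.1, 80.6]
force: [0.9, 0.3, 0.8]
opening: 0.0238
clock: 9.62
tool_pos: [0.4646, 0.0904, 0.0903]
orientation: [-179.8, 0.3, 80.5]
force: [-0.3, -0.2, -0.4]
opening: 0.0239
t 9.62 pos [0.4646 0.0904 0.0903] rpy [-179.8    0.3   80.5] q [  35.   11.  -35.    0.  -44. -135.] F [-0.3 -0.2 -0.4] op 0.0239
dist 1.8 mm turn 0.4 row [-0.003, 0.002, -0.008] [-0.0004, 0.0008, -0.0009]
scene lid pts 1177 slope [-0.002  0.095] d [-0.     0.108] z [0.09  0.102]
scene blade 192 [0.031 0.148] [-0.159   0.0138]
side lid pts 696 slope [0.005 0.095] d [-0.001  0.104] z [0.092 0.099]
side blade 154 [0.033 0.147] [-0.1902  0.0187]
side handle 109 [-0.073 -0.023] [ 0.0067 -0.0011]
```

```bash
python3 -m handwheel '[[[0,0,0.03],[0,0,0]],[[0,0.002,0.06],[0,0,0]],[[0,0.005,0.09],[0,0,0]],[[0,0.01,0.12],[0,0,0]],[[0,0.015,0.14],[0,0,0]]]'
python3 -c "
from h import *
go([.4649,.0897,.055],rz(-9.2))"
python3 look.py 5
```

```text
clock: 10.13
tool_pos: [0.4665, 0.0891, 0.0623]
orientation: [-179.8, 0.4, 80.7]
force: [-3.9, 0.7, 4.7]
opening: 0.0238
t 10.13 pos [0.4665 0.0891 0.0623] rpy [-179.8    0.4   80.7] q [  35.   14.  -37.    0.  -40. -134.] F [-3.9  0.7  4.7] op 0.0238
dist 7.5 mm turn 0.4 row [0.002, -0.008, 0.036] [-0.0005, 0.0011, -0.0003]
scene lid pts 1332 slope [-0.101  0.106] d [0.001 0.107] z [0.091 0.11 ]
scene blade 17 [0.031 0.048] [-0.5877  0.0157]
side lid pts 687 slope [-0.103  0.107] d [0.    0.103] z [0.094 0.109]
side blade 22 [0.072 0.103] [-0.5427  0.0475]
side handle 85 [-0.07  -0.021] [-0.2449  0.    ]
```

```bash
python3 -m handwheel '[[[0,0,0.02],[0,0,0]],[[0,0.003,0.04],[0,0,0]],[[0,0.006,0.06],[0,0,0]],[[0,0.006,0.06],[0,0,0]]]'
python3 -c "
from h import *
go([.4649,.0897,.055],rz(-9.2))"
python3 look.py 6
```

```text
clock: 10.57
tool_pos: [0.4689, 0.0892, 0.0506]
orientation: [-179.9, 0.3, 80.7]
force: [-0.1, 0.1, 2.2]
opening: 0.0237
t 10.57 pos [0.4689 0.0892 0.0506] rpy [-179.9    0.3   80.7] q [  35.   15.  -37.    0.  -38. -134.] F [-0.1  0.1  2.2] op 0.0237
dist 6.0 mm turn 0.4 row [-0.001, -0.02, -0.022] [-0.0002, 0.0009, -0.0003]
scene lid pts 1404 slope [-0.212  0.118] d [0.004 0.107] z [0.091 0.12 ]
side lid pts 607 slope [-0.204  0.117] d [0.002 0.105] z [0.094 0.118]
side blade 28 [0.07  0.107] [-0.867   0.0745]
side handle 56 [-0.054 -0.022] [-0.3927 -0.0013]
```

View pics/side_6.png

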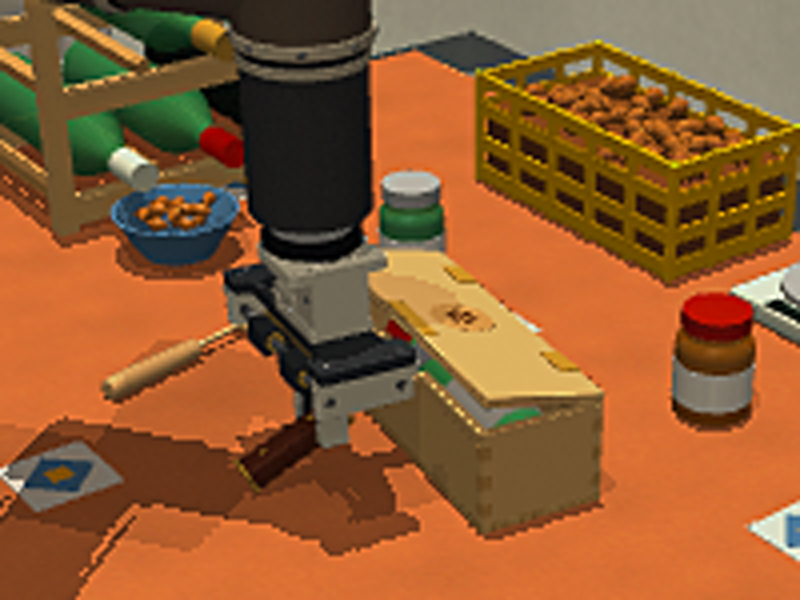

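The lid has sprung free and stands at about 0.21 rad, with the knife tip-up under it. Nothing else is in contact. Next I'll plan the lifting arc.

```bash
cat > arc.py <<'E'
from h import *
from plant import get_obs
import sys
th=np.radians(float(sys.argv[1]));piv=float(sys.argv[2])
o=get_obs();R0=R.from_euler('xyz',o["orientation"],degrees=True)
a=np.radians(-9.2);f=np.array([np.cos(a),np.sin(a)])
F=np.array([.5394,.0776])
d=(o["tool_pos"][:2]-F)@f
print("TCP d %.4f z %.4f tip d %.4f z %.4f"%(d,o["tool_pos"][2],d+.1255*np.cos(th),o["tool_pos"][2]-piv+.1255*np.sin(th)),"F",o["force"].round(1))
for w in sys.argv[3:]:
    ph,r=map(float,w.split(","))
    D=.104-r*np.cos(ph)-.1255*np.cos(th);Z=.087+r*np.sin(ph)+piv-.1255*np.sin(th)
    p=np.array([*(F+D*f),Z]);v=R0.inv().apply(p-o["tool_pos"])
    print(w,"D %.3f Z %.3f"%(D,Z),"row",(v/.2).round(3).tolist(),"%.0f mm"%(1e3*np.linalg.norm(v)))
E
python3 arc.py 27 .009 .21,.085 .3,.085 .4,.085 .5,.085 .6,.083 .8,.08 1,.075
```

```text
TCP d -0.0717 z 0.0508 tip d 0.0401 z 0.0988 F [-0.6  0.5  1.5]
.21,.085 D -0.091 Z 0.057 row [-0.001, -0.096, -0.029] 20 mm
.3,.085 D -0.089 Z 0.064 row [-0.001, -0.087, -0.066] 22 mm
.4,.085 D -0.086 Z 0.072 row [-0.001, -0.072, -0.106] 26 mm
.5,.085 D -0.082 Z 0.080 row [-0.001, -0.054, -0.145] 31 mm
.6,.083 D -0.076 Z 0.086 row [-0.001, -0.023, -0.175] 35 mm
.8,.08 D -0.064 Z 0.096 row [-0.002, 0.04, -0.228] 46 mm
1,.075 D -0.048 Z 0.102 row [-0.002, 0.116, -0.257] 56 mm
```

```bash
python3 -m handwheel '[[[0,-0.05,-0.015],[0,0,0]],[[0,-0.096,-0.029],[0,0,0]],[[0,-0.087,-0.066],[0,0,0]],[[0,-0.072,-0.106],[0,0,0]],[[0,-0.072,-0.106],[0,0,0]]]'
python3 look.py 7;python3 arc.py 27 .009 .4,.085 .5,.085 .6,.083 .8,.08 1,.075
```

```text
clock: 11.08
tool_pos: [0.4549, 0.0919, 0.0738]
orientation: [-179.9, 0.3, 80.7]
force: [-1.3, -0.3, -2.0]
opening: 0.024
scene lid pts 1516 slope [-0.461  0.144] d [0.013 0.109] z [0.092 0.141]
scene blade 22 [0.032 0.053] [-0.3785  0.0012]
side lid pts 458 slope [-0.425  0.142] d [0.01  0.107] z [0.095 0.14 ]
side blade 83 [0.084 0.143] [-0.0749  0.0114]
side handle 55 [-0.054 -0.02 ] [-0.363  -0.0005]
TCP d -0.0854 z 0.0729 tip d 0.0264 z 0.1209 F [ 0.5  0.8 -2.3]
.4,.085 D -0.086 Z 0.072 row [-0.004, -0.003, 0.004] 1 mm
.5,.085 D -0.082 Z 0.080 row [-0.004, 0.015, -0.034] 8 mm
.6,.083 D -0.076 Z 0.086 row [-0.004, 0.046, -0.065] 16 mm
.8,.08 D -0.064 Z 0.096 row [-0.004, 0.109, -0.118] 32 mm
1,.075 D -0.048 Z 0.102 row [-0.004, 0.185, -0.146] 47 mm
```

View pics/side_7.png

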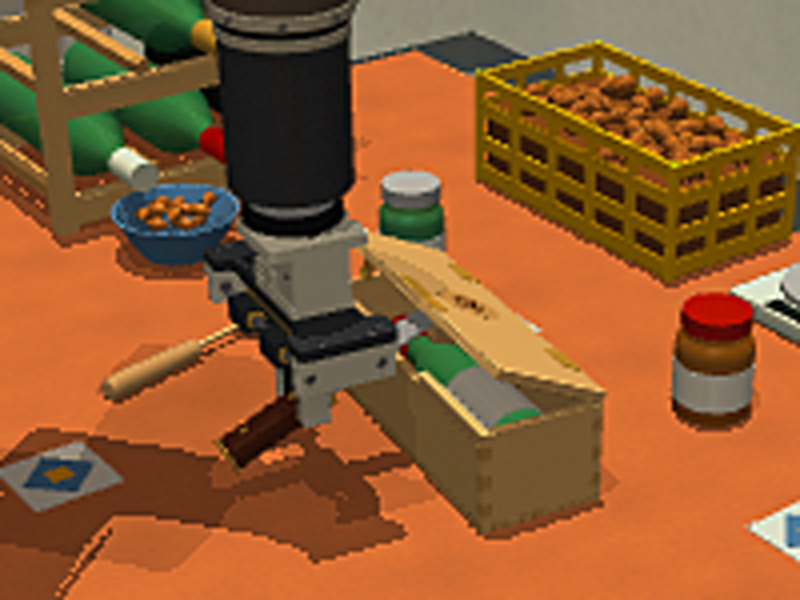

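This works: the lid is at about 0.42 rad and the knife hasn't slipped. I'll continue along the arc.

```bash
python3 -m handwheel '[[[0,0.015,-0.034],[0,0,0]],[[0,0.046,-0.065],[0,0,0]],[[0,0.078,-0.095],[0,0,0]],[[0,0.109,-0.118],[0,0,0]],[[0,0.145,-0.133],[0,0,0]]]'
python3 look.py 8;python3 arc.py 27 .009 .9,.078 1,.075 1.2,.07 1.4,.065 1.6,.065 1.75,.065 1.8,.065 1.85,.065
```

```text
clock: 11.6
tool_pos: [0.484, 0.0869, 0.0995]
orientation: [-179.9, 0.3, 80.7]
force: [-2.9, 0.1, -2.6]
opening: 0.0238
scene lid pts 1603 slope [-0.827  0.198] d [-0.019  0.111] z [0.092 0.193]
scene blade 49 [0.031 0.15 ] [-0.0083 -0.0133]
side lid pts 243 slope [-0.769  0.193] d [-0.019  0.099] z [0.091 0.195]
side handle 55 [-0.055 -0.02 ] [-0.3936 -0.0022]
TCP d -0.0551 z 0.0994 tip d 0.0567 z 0.1474 F [-0.4 -0.3 -0.8]
.9,.078 D -0.056 Z 0.100 row [-0.004, -0.006, -0.003] 2 mm
1,.075 D -0.048 Z 0.102 row [-0.004, 0.034, -0.013] 7 mm
1.2,.07 D -0.033 Z 0.104 row [-0.004, 0.11, -0.024] 22 mm
1.4,.065 D -0.019 Z 0.103 row [-0.004, 0.181, -0.018] 36 mm
1.6,.065 D -0.006 Z 0.104 row [-0.004, 0.246, -0.023] 49 mm
1.75,.065 D 0.004 Z 0.103 row [-0.003, 0.294, -0.018] 59 mm
1.8,.065 D 0.007 Z 0.102 row [-0.003, 0.31, -0.014] 62 mm
1.85,.065 D 0.010 Z 0.102 row [-0.003, 0.326, -0.01] 65 mm
```

```bash
python3 arc.py 27 .009 1,.08 1.1,.083 1.2,.086 1.3,.088 1.4,.088 1.5,.088 1.6,.088 1.7,.088 1.8,.088 1.85,.088
```

```text
TCP d -0.0551 z 0.0994 tip d 0.0567 z 0.1474 F [-0.4 -0.3 -0.8]
1,.08 D -0.051 Z 0.106 row [-0.004, 0.02, -0.034] 8 mm
1.1,.083 D -0.045 Z 0.113 row [-0.004, 0.048, -0.068] 17 mm
1.2,.086 D -0.039 Z 0.119 row [-0.004, 0.081, -0.099] 26 mm
1.3,.088 D -0.031 Z 0.124 row [-0.004, 0.119, -0.122] 34 mm
1.4,.088 D -0.023 Z 0.126 row [-0.004, 0.162, -0.131] 42 mm
1.5,.088 D -0.014 Z 0.127 row [-0.004, 0.205, -0.137] 49 mm
1.6,.088 D -0.005 Z 0.127 row [-0.004, 0.249, -0.138] 57 mm
1.7,.088 D 0.004 Z 0.126 row [-0.004, 0.293, -0.134] 65 mm
1.8,.088 D 0.012 Z 0.125 row [-0.004, 0.336, -0.126] 72 mm
1.85,.088 D 0.016 Z 0.124 row [-0.004, 0.358, -0.121] 76 mm
```

```bash
python3 -m handwheel '[[[0,0.02,-0.034],[0,0,0]],[[0,0.048,-0.068],[0,0,0]],[[0,0.081,-0.099],[0,0,0]],[[0,0.119,-0.122],[0,0,0]],[[0,0.162,-0.131],[0,0,0]]]'
python3 look.py 9;python3 arc.py 27 .009 1.5,.088 1.6,.088 1.7,.088 1.8,.088 1.85,.088
```

```text
clock: 12.12
tool_pos: [0.5163, 0.082, 0.126]
orientation: [-179.9, 0.3, 80.7]
force: [-1.9, 0.4, -3.2]
opening: 0.0239
scene lid pts 1439 slope [-0.649  0.212] d [-0.015  0.114] z [0.091 0.219]
scene blade 93 [0.033 0.134] [ 0.1636 -0.0206]
side lid pts 747 slope [-0.555  0.204] d [-0.018  0.104] z [0.093 0.22 ]
side blade 36 [0.095 0.126] [ 0.1161 -0.0156]
side handle 58 [-0.054 -0.021] [-0.3596 -0.0005]
TCP d -0.0226 z 0.1255 tip d 0.0893 z 0.1735 F [-0.6 -1.  -1.8]
1.5,.088 D -0.014 Z 0.127 row [-0.004, 0.043, -0.006] 9 mm
1.6,.088 D -0.005 Z 0.127 row [-0.004, 0.087, -0.007] 17 mm
1.7,.088 D 0.004 Z 0.126 row [-0.004, 0.13, -0.004] 26 mm
1.8,.088 D 0.012 Z 0.125 row [-0.004, 0.174, 0.004] 35 mm
1.85,.088 D 0.016 Z 0.124 row [-0.004, 0.195, 0.01] 39 mm
```

View pics/side_9.png

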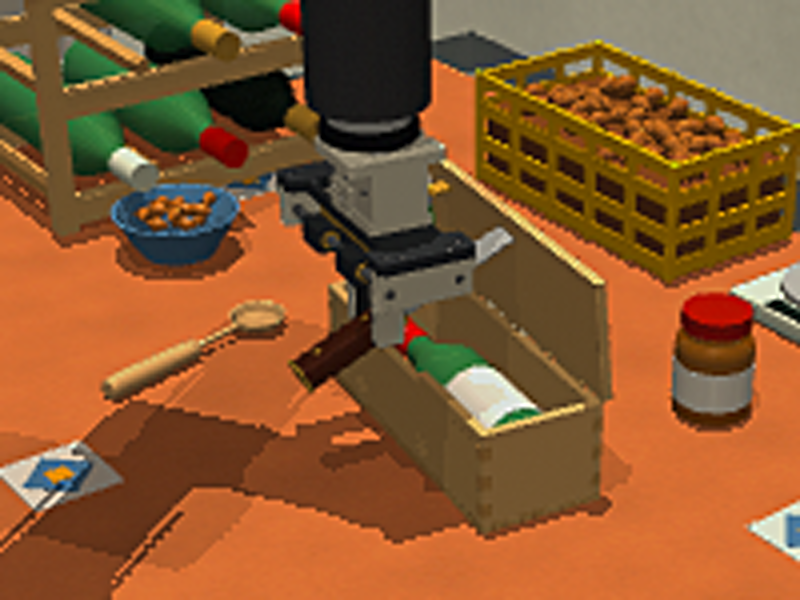

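The lid is almost upright, with the tip on its underside and the gripper clear. I'll push it past vertical.

```bash
python3 -m handwheel '[[[0,0.035,-0.006],[0,0,0]],[[0,0.07,-0.007],[0,0,0]],[[0,0.105,-0.006],[0,0,0]],[[0,0.14,-0.001],[0,0,0]],[[0,0.168,0.003],[0,0,0]]]'
python3 -m handwheel '[[[0,0,0],[0,0,0]],[[0,0,0],[0,0,0]]]'
python3 - <<'E'
from look import *
a=np.radians(-9.2);f=np.array([np.cos(a),np.sin(a)]);e=np.array([-f[1],f[0]])
for n in ["scene","side"]:
    q=cloud(snapshot(n)).reshape(-1,3);d=(q[:,:2]-[.5394,.0776])@f;l=(q[:,:2]-[.5394,.0776])@e
    m=(l<-.05)&(l>-.13)&(d>.095)&(d<.16)&(q[:,2]>.11)&(q[:,2]<.21)
    for z0 in (.12,.14,.16,.18): 
        k=m&(abs(q[:,2]-z0)<.008);print(n,z0,k.sum(),np.percentile(d[k],[5,50]).round(4) if k.sum()>3 else 0)
E
python3 arc.py 27 .009 1.8,.088
```

```text
clock: 12.63
tool_pos: [0.5476, 0.076, 0.1232]
orientation: [-179.7, 0.4, 80.7]
force: [-13.1, 2.4, -4.9]
opening: 0.0236
clock: 12.8
tool_pos: [0.5473, 0.0759, 0.1229]
orientation: [-179.7, 0.4, 80.6]
force: [-4.7, 0.2, -3.1]
opening: 0.0238
scene 0.12 49 [0.1167 0.1194]
scene 0.14 48 [0.1213 0.1248]
scene 0.16 48 [0.1261 0.1287]
scene 0.18 96 [0.1264 0.1319]
side 0.12 73 [0.1082 0.1115]
side 0.14 71 [0.1131 0.1161]
side 0.16 78 [0.1174 0.1208]
side 0.18 99 [0.1221 0.1262]
TCP d 0.0082 z 0.1232 tip d 0.1200 z 0.1712 F [-3.8  0.5 -2.9]
1.8,.088 D 0.012 Z 0.125 row [0.001, 0.02, -0.008] 4 mm
```

```bash
python3 -m handwheel '[[[0,-0.03,0],[0,0,0]],[[0,-0.1,-0.01],[0,0,0]],[[0,-0.25,-0.1],[0,0,0]],[[0,-0.4,-0.25],[0,0,0]],[[0,-0.5,-0.35],[0,0,0]]]'
python3 -c "
from h import *
go([.46,-.09,.2],rz(-9.2))"
```

```text
clock: 13.32
tool_pos: [0.4488, 0.093, 0.196]
orientation: [-180.0, 0.3, 80.7]
force: [0.2, 0.5, -0.7]
opening: 0.024
t 13.32 pos [0.4488 0.093  0.196 ] rpy [-180.     0.3   80.7] q [  37.    2.  -29.    0.  -59. -136.] F [ 0.2  0.5 -0.7] op 0.024
dist 183.4 mm turn 0.3 row [-0.894, 0.203, -0.015] [-0.0001, 0.0009, -0.0003]
```

```bash
python3 -m handwheel '[[[-0.18,0.04,0],[0,0,0]],[[-0.36,0.08,0],[0,0,0]],[[-0.54,0.12,0],[0,0,0]],[[-0.72,0.16,0],[0,0,0]],[[-0.89,0.2,0],[0,0,0]]]'
python3 -c "
from h import *
go([.48,-.20,.2],rz(-9.2,-20))"
```

```text
clock: 13.73
tool_pos: [0.4611, -0.0905, 0.1965]
orientation: [179.9, 0.3, 80.8]
force: [1.3, -0.8, -1.3]
opening: 0.0236
t 13.73 pos [ 0.4611 -0.0905  0.1965] rpy [179.9   0.3  80.8] q [  13.    3.  -28.    0.  -59. -113.] F [ 1.3 -0.8 -1.3] op 0.0236
dist 111.2 mm turn 20.1 row [-0.525, 0.181, -0.015] [0.0558, 0.0008, -0.0002]
```

```bash
python3 -m handwheel '[[[-0.1,0.04,0],[0.011,0,0]],[[-0.22,0.08,0],[0.022,0,0]],[[-0.34,0.12,0],[0.033,0,0]],[[-0.45,0.16,0],[0.044,0,0]],[[-0.525,0.181,0],[0.0555,0,0]]]'
python3 -m handwheel '[[[0,0,0],[0,0,0]],[[0,0,0],[0,0,0]],[[0,0,0],[0,0,0]]]'
python3 - <<'E'
from look import *
go([.48,-.20,.2],rz(-9.2,-20))
o=get_obs();T=o["tool_pos"];M=rz(-9.2).as_matrix()  # level frame: y along knife, z down
for n in ["scene","side"]:
    s=snapshot(n);P=cloud(s);L=(P-T)@M
    for nm,a,b in(("blade",.04,.125),("handle",-.08,-.025)):
        m=(abs(L[...,0])<.013)&(L[...,1]>a)&(L[...,1]<b)&(abs(L[...,2])<.06)
        if m.sum()>10:
            k=np.polyfit(L[m][:,1],L[m][:,2],1);print(n,nm,m.sum(),"pitch up deg",-np.degrees(np.arctan(k[0])).round(1),"z0",k[1].round(4))
    u,v=proj(s,T)[0].astype(int);print(u,v);cv2.imwrite(f"pics/{n}_10.png",cv2.resize(s["color"][max(v-80,0):v+70,max(u-100,0):u+100,::-1],None,fx=4,fy=4,interpolation=2))
E
```

```text
clock: 14.15
tool_pos: [0.4806, -0.2009, 0.1966]
orientation: [-159.9, 0.3, 80.6]
force: [-0.2, 0.6, -2.1]
opening: 0.0238
clock: 14.4
tool_pos: [0.4795, -0.1985, 0.1957]
orientation: [-160.0, 0.4, 80.7]
force: [-0.2, 0.7, -1.3]
opening: 0.0236
t 14.40 pos [ 0.4795 -0.1985  0.1957] rpy [-160.     0.4   80.7] q [ -2.  20.  -8.  -2. -82. -96.] F [-0.2  0.7 -1.3] op 0.0236
dist 4.5 mm turn 0.4 row [-0.007, -0.004, -0.021] [-0.0, 0.0008, -0.0007]
scene blade 190 pitch up deg -9.9 z0 -0.024
216 177
side handle 179 pitch up deg 10.3 z0 -0.0042
282 202
```

View pics/side_10.png

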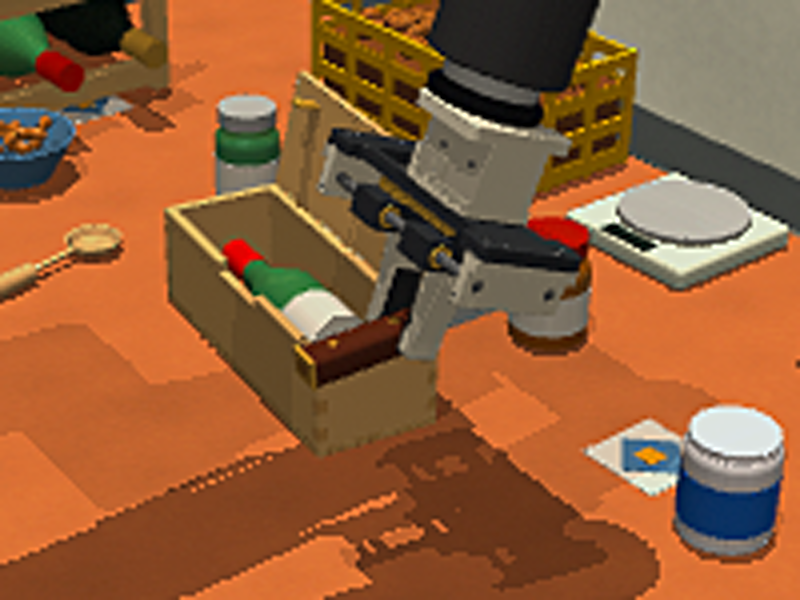

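The lid stands open on its own behind the gripper, and the knife is about 10° tip-up. I'll tilt it further and lower it.

```bash
python3 -c "
from h import *
go([.48,-.20,.06],rz(-9.2,-28.5))"
```

```text
t 14.50 pos [ 0.4792 -0.198   0.1966] rpy [-160.     0.3   80.7] q [ -2.  20.  -8.  -2. -82. -96.] F [ 0.2 -0.6 -1.2] op 0.0236
dist 136.7 mm turn 8.5 row [-0.005, 0.238, 0.64] [0.0237, 0.0008, -0.0005]
```

```bash
python3 -m handwheel '[[[0,0.05,0.14],[0.008,0,0]],[[0,0.11,0.3],[0.016,0,0]],[[0,0.17,0.45],[0.0237,0,0]],[[0,0.21,0.57],[0.0237,0,0]],[[0,0.238,0.64],[0.0237,0,0]]]'
python3 -m handwheel '[[[0,0,0],[0,0,0]],[[0,0,0],[0,0,0]],[[0,0,0],[0,0,0]]]'
python3 - <<'E'
from look import *
go([.48,-.20,.025],rz(-9.2,-28.5))
o=get_obs();T=o["tool_pos"];M=rz(-9.2).as_matrix()
for n in ["scene","side"]:
    s=snapshot(n);P=cloud(s);L=(P-T)@M
    for nm,a,b in(("blade",.07,.12),("handle",-.08,-.025)):
        m=(abs(L[...,0])<.011)&(L[...,1]>a)&(L[...,1]<b)&(L[...,2]>-.03)&(P[...,2]>.012)
        if m.sum()>10:
            k=np.polyfit(L[m][:,1],L[m][:,2],1);print(n,nm,m.sum(),"pitch up deg",-np.degrees(np.arctan(k[0])).round(1),"world z at +-.06",(T[2]-np.polyval(k,[-.06,.1])).round(4))
E
```

```text
clock: 14.92
tool_pos: [0.4787, -0.1983, 0.0569]
orientation: [-151.2, 0.3, 80.7]
force: [0.4, -0.2, -1.0]
opening: 0.0237
clock: 15.17
tool_pos: [0.4808, -0.1993, 0.0612]
orientation: [-151.6, 0.4, 80.8]
force: [0.5, 0.2, -1.4]
opening: 0.0237
t 15.17 pos [ 0.4808 -0.1993  0.0612] rpy [-151.6    0.4   80.8] q [ -3.  33. -10.  -3. -76. -95.] F [ 0.5  0.2 -1.4] op 0.0237
dist 36.2 mm turn 0.4 row [-0.003, 0.083, 0.161] [0.0001, 0.0008, -0.0006]
scene blade 84 pitch up deg -1.8 world z at +-.06 [0.0569 0.0518]
side handle 108 pitch up deg 4.9 world z at +-.06 [0.0647 0.0783]
```

```bash
python3 -m handwheel '[[[0,0.02,0.04],[0,0,0]],[[0,0.04,0.08],[0,0,0]],[[0,0.06,0.115],[0,0,0]],[[0,0.07,0.138],[0,0,0]],[[0,0.075,0.147],[0,0,0]]]'
python3 -m handwheel '[[[0,0,0],[0,0,0]],[[0,0,0],[0,0,0]]]'
python3 -m handwheel '[[[0,0.002,0.004],[0,0,0]],[[0,0.005,0.009],[0,0,0]],[[0,0.005,0.009],[0,0,0]]]'
python3 -m handwheel '[[[0,0.002,0.004],[0,0,0]],[[0,0.005,0.009],[0,0,0]],[[0,0.005,0.009],[0,0,0]]]'
```

```text
clock: 15.68
tool_pos: [0.478, -0.1994, 0.025]
orientation: [-151.2, 0.3, 80.7]
force: [-0.5, 0.1, -1.7]
opening: 0.024
clock: 15.85
tool_pos: [0.4788, -0.1996, 0.0261]
orientation: [-151.3, 0.3, 80.7]
force: [0.7, 1.1, -0.6]
opening: 0.0239
clock: 16.1
tool_pos: [0.4789, -0.1995, 0.0243]
orientation: [-151.4, 0.3, 80.7]
force: [-1.0, -0.9, -2.2]
opening: 0.024
clock: 16.35
tool_pos: [0.4788, -0.1995, 0.0221]
orientation: [-151.4, 0.3, 80.7]
force: [0.1, -0.5, -2.0]
opening: 0.0237
```

```bash
python3 -m handwheel '[[[0,0.002,0.004],[0,0,0]],[[0,0.005,0.009],[0,0,0]],[[0,0.005,0.009],[0,0,0]]]'
python3 -m handwheel '[[[0,0.002,0.004],[0,0,0]],[[0,0.0025,0.0045],[0,0,0]],[[0,0.0025,0.0045],[0,0,0]]]'
python3 - <<'E'
from look import *
o=get_obs();T=o["tool_pos"];M=rz(-9.2).as_matrix();print(o["force"],T)
for n in ["scene","side"]:
    s=snapshot(n);P=cloud(s);L=(P-T)@M
    for nm,a,b in(("blade",.07,.12),("handle",-.08,-.025)):
        m=(abs(L[...,0])<.01)&(L[...,1]>a)&(L[...,1]<b)&(L[...,2]>-.03)&(P[...,2]>.005)
        if m.sum()>10:
            k=np.polyfit(L[m][:,1],L[m][:,2],1);print(n,nm,m.sum(),"pitch up deg",-np.degrees(np.arctan(k[0])).round(1),"world z",(T[2]-np.polyval(k,[-.06,.1])).round(4))
    u,v=proj(s,T)[0].astype(int);cv2.imwrite(f"pics/{n}_11.png",cv2.resize(s["color"][max(v-80,0):v+70,max(u-100,0):u+100,::-1],None,fx=4,fy=4,interpolation=2))
E
```

```text
clock: 16.6
tool_pos: [0.4787, -0.1995, 0.0199]
orientation: [-151.3, 0.3, 80.7]
force: [0.7, -0.6, -1.1]
opening: 0.0236
clock: 16.85
tool_pos: [0.4788, -0.1996, 0.0191]
orientation: [-151.4, 0.3, 80.7]
force: [0.2, 0.1, -2.5]
opening: 0.0235
[ 0.18719159  0.14183069 -2.50367397] [ 0.4788431  -0.19955834  0.0190534 ]
scene blade 74 pitch up deg -3.8 world z [0.0211 0.0105]
side handle 97 pitch up deg 4.8 world z [0.0236 0.0371]
```

View pics/side_11.png

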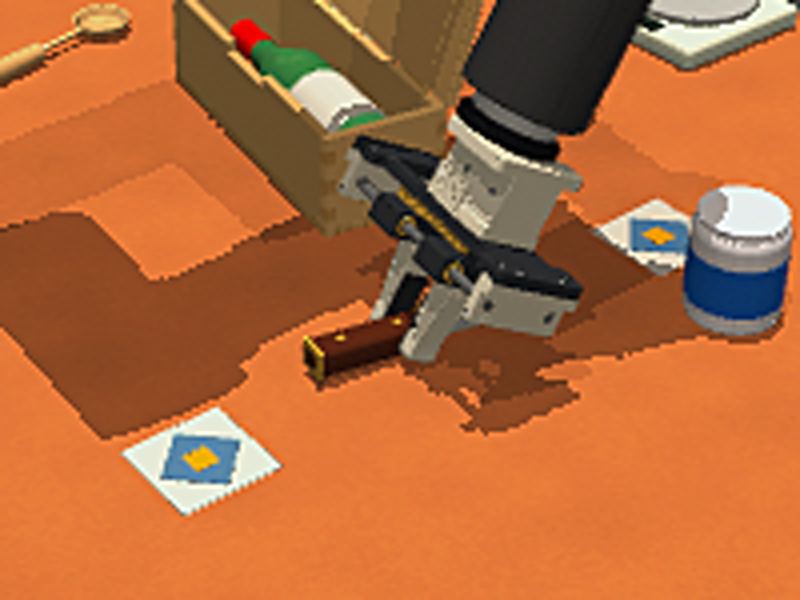

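```bash
python3 -m handwheel '[[[0,0.002,0.004],[0,0,0]],[[0,0.0025,0.0045],[0,0,0]],[[0,0.0025,0.0045],[0,0,0]]]'
python3 -m handwheel '[[[0,0.002,0.004],[0,0,0]],[[0,0.0025,0.0045],[0,0,0]],[[0,0.0025,0.0045],[0,0,0]]]'
python3 -m handwheel '[[[0,0.002,0.004],[0,0,0]],[[0,0.0025,0.0045],[0,0,0]],[[0,0.0025,0.0045],[0,0,0]]]'
```

```text
clock: 17.2
tool_pos: [0.4789, -0.1996, 0.018]
orientation: [-151.4, 0.3, 80.7]
force: [0.2, 0.4, -1.3]
opening: 0.0241
clock: 17.45
tool_pos: [0.4789, -0.1996, 0.0171]
orientation: [-151.4, 0.3, 80.7]
force: [0.5, -0.5, -0.6]
opening: 0.0239
clock: 17.7
tool_pos: [0.4789, -0.1996, 0.0169]
orientation: [-151.4, 0.3, 80.7]
force: [-0.7, 0.5, 4.4]
opening: 0.0237
```

Run:
```python
from look import *
o=get_obs();T=o["tool_pos"];M=rz(-9.2).as_matrix();print(o["force"],o["moment"],T)
for n in ["scene","side"]:
    s=snapshot(n);P=cloud(s);L=(P-T)@M
    for y0 in (-.07,-.06,-.05,-.04,-.03,.06,.07,.08,.09,.1,.11,.12):
        m=(abs(L[...,0])<.007)&(abs(L[...,1]-y0)<.005)&(L[...,2]>-.03)&(P[...,2]>.005)
        if m.sum()>3: print(n,y0,m.sum(),np.percentile(P[m][:,2],[50,90]).round(4))
```

```text
[-0.67089973  0.52650155  4.38246301] [ 0.30457472 -0.78970971 -0.16916825] [ 0.47892105 -0.19963317  0.01688365]
scene 0.06 9 [0.0094 0.0146]
scene 0.07 9 [0.0093 0.0119]
scene 0.08 10 [0.008  0.0107]
scene 0.09 8 [0.0087 0.012 ]
scene 0.1 11 [0.0081 0.0118]
scene 0.11 8 [0.0082 0.0106]
scene 0.12 8 [0.0078 0.0103]
side -0.07 18 [0.0236 0.0261]
side -0.06 13 [0.0247 0.026 ]
side -0.05 12 [0.0246 0.0259]
side -0.04 9 [0.0246 0.0253]
side -0.03 11 [0.0238 0.0252]
```

The blade is about 2.5° tip-down and the handle's front end is touching the bench. I'll level it before releasing.

```bash
python3 -m handwheel '[[[0,0,0],[-0.003,0,0]],[[0,0,0],[-0.007,0,0]],[[0,0,0],[-0.007,0,0]],[[0,0,0],[-0.007,0,0]]]'
python3 - <<'E'
from look import *
o=get_obs();T=o["tool_pos"];M=rz(-9.2).as_matrix();print(o["force"],o["moment"],T)
for n in ["scene","side"]:
    s=snapshot(n);P=cloud(s);L=(P-T)@M
    for y0 in (-.065,-.05,-.035,.06,.075,.09,.105,.12):
        m=(abs(L[...,0])<.007)&(abs(L[...,1]-y0)<.0075)&(L[...,2]>-.03)&(P[...,2]>.005)
        if m.sum()>3: print(n,y0,m.sum(),np.percentile(P[m][:,2],[50,90]).round(4))
E
```

```text
clock: 18.13
tool_pos: [0.4784, -0.1996, 0.0165]
orientation: [-153.8, 0.3, 80.7]
force: [-1.0, 1.0, 2.8]
opening: 0.0236
[-1.01140562  0.96641234  2.84810917] [ 0.10343839 -0.68914447 -0.09632203] [ 0.47842431 -0.19955771  0.01651344]
scene 0.06 16 [0.012  0.0151]
scene 0.075 16 [0.0127 0.0152]
scene 0.09 17 [0.0104 0.0152]
scene 0.105 11 [0.011  0.0144]
scene 0.12 18 [0.0123 0.0156]
side -0.065 19 [0.0219 0.0236]
side -0.05 17 [0.0225 0.0241]
side -0.035 16 [0.0215 0.0244]
```

```bash
python3 -m handwheel '[[[0,0,0],[0,0,0]],[[0,0,0],[0,0,0]],[[0,0,0],[0,0,0]],[[0,0,0],[0,0,0]],[[0,0,0],[0,0,0]]]' -0.2
python3 -m handwheel '[[[0,0,0],[0,0,0]],[[0,0,0],[0,0,0]],[[0,0,0],[0,0,0]]]'
python3 -m handwheel '[[[0,0,-0.03],[0,0,0]],[[0,0,-0.1],[0,0,0]],[[0,0,-0.25],[0,0,0]],[[0,0,-0.45],[0,0,0]],[[0,0,-0.65],[0,0,0]]]'
python3 -m handwheel '[[[0,0,0],[0,0,0]],[[0,0,0],[0,0,0]],[[0,0,0],[0,0,0]]]'
python3 - <<'E'
from look import *
a=np.radians(-9.2);f=np.array([np.cos(a),np.sin(a)]);e=np.array([-f[1],f[0]])
for n in ["scene","side"]:
    s=snapshot(n);cv2.imwrite(f"pics/{n}_12.png",s["color"][:,:,::-1]);P=cloud(s);q=P.reshape(-1,3);d=(q[:,:2]-[.5394,.0776])@f;l=(q[:,:2]-[.5394,.0776])@e
    m=(l<-.05)&(l>-.13)&(d>.095)&(d<.16)&(q[:,2]>.11)&(q[:,2]<.18);k=np.polyfit(q[m,2],d[m],1);print(n,"lid beyond upright",k[0].round(3))
    m=(np.hypot(q[:,0]-.505,q[:,1]+.205)<.12)&(q[:,2]>.006)&(q[:,2]<.035)&(q[:,1]<-.14);print(" knife",rect(q[m][:,:2]),np.percentile(q[m,2],[5,95]).round(4))
E
```

```text
clock: 18.65
tool_pos: [0.4795, -0.2003, 0.0164]
orientation: [-153.9, 0.4, 80.7]
force: [-0.0, -1.6, 5.9]
opening: 0.0499
clock: 18.9
tool_pos: [0.4795, -0.2003, 0.0164]
orientation: [-153.9, 0.4, 80.7]
force: [-0.6, -2.5, 5.8]
opening: 0.0522
clock: 19.32
tool_pos: [0.5359, -0.2083, 0.1339]
orientation: [-153.8, 0.3, 80.7]
force: [1.3, -1.3, -0.6]
opening: 0.0526
clock: 19.57
tool_pos: [0.5356, -0.208, 0.1325]
orientation: [-153.9, 0.3, 80.7]
force: [0.2, 1.4, -0.6]
opening: 0.0525
scene lid beyond upright 0.234
 knife (array([ 529.8, -243.3]), array([160.7, 152.2]), 14.42) [0.0064 0.0217]
side lid beyond upright 0.241
 knife (array([ 502.6, -205.8]), array([ 32.2, 201.1]), 81.05) [0.0084 0.023 ]
```

View pics/scene_12.png

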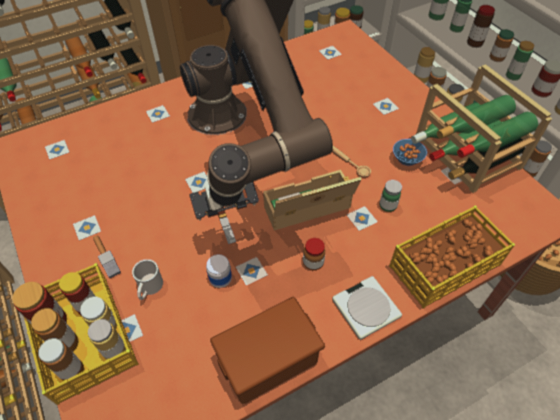

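```bash
python3 -c "
from plant import *
print(close_job())"
```

```text
the job is handed in; nothing more can be done
None
```

The lid is open and standing by itself, and the knife is lying flat on the bench. I handed the job in at about 20 s on the robot's clock; it reports no verdict.

- **Levering:** The first try failed because the arm ran into its joint 3 and joint 6 limits and the handle turned in the pads. I brought the tool back upright and levered by lowering the handle over the notch's edge. The lid sprung free at about 0.1 rad, and I saw nothing but the blade touch it.
- **Opening:** The blade tip pushed the lid all the way back to its stop, with a peak force reading of about 14 N there.
- **Laying down:** I levelled the knife until it touched the bench before letting go, and the gripper is clear of it. The fingertips rested lightly on the bench during release, at about 6 N.

**Last checks:**
- **Lid:** It leans 0.23–0.24 rad past upright, about 1.80 rad in all.
- **Knife:** The side camera shows it flat, with the handle top about 22 mm up. The scene camera's knife measurement was unusable because other points were mixed in.
- **Spoon, brush, jars, tin, bowl and mug:** They look unmoved in the last picture, but I judged that by eye and did not measure it.

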